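# Gauge the keyway depth and set the verdict slide

## Robot

A 7-joint arm with a two-finger parallel gripper is mounted at the origin on a cart in front of the work surface, level with it; the furniture and walls round the work are solid. World frame = base frame: x ahead of the robot, y to its left, z up, the work surface at z = 0. Lengths are in mm, angles in rad, forces in N, time in s.
With the tool pointing down it reaches from about 400 to 850 mm from the base axis. Payload 6.9 kg.
Tool frame: the origin (TCP) lies at the very end of the fingers, on their centre line; the grasp point (between the pads) lies 19 mm behind it; z points along the fingers, x is the direction in which the jaws open and shut, and the axes are right-handed (so a half turn about z gives the same grasp; the last joint's range is limited). The gripper opens to 85 mm and grips with 20 to 120 N. Pads are 22 mm wide; open, the fingers measure 114 mm over their backs; the gripper's body (76 mm by 85 mm) begins 54 mm behind the grasp point. The pads swing forward as they close: fully open they stand 13 mm farther back than shut.
Start: joints at [-1.192, 0.507, -0.238, 1.5, 0.126, 1.149, -0.155], TCP at [168.412, 601.871, 231.275] pointing down, gripper open.
Joint ranges: [-3.08, 3.08], [-0.24, 2.05], [-1.43, 1.35], [0, 2.5], [-1.52, 4.66], [0.17, 1.96], [-2.89, 2.89]. Speed limits (rad/s): [2.39, 2.39, 3.14, 3.14, 3.14, 3.14, 3.14].

## Interface

Orientations are given as [roll, pitch, yaw] about the fixed x, y, z axes, in that order (R = Rz(yaw) Ry(pitch) Rx(roll)).
In Python, from workcell import * gives the robot as it stands. The module is installed in compiled form; this text tells all that it offers.
- The arm moves only by the tool apply_moves, never from a script. Its arguments are lists of equal length, an entry for each row: "fingers": the opening, from 0 (shut) to 1 (fully open); "translation": the shift along the tool's x, y, z in m, a list of three; "rotation": the turn, a rotation vector about the tool's x, y, z in degrees, a list of three. A call has 1 to 20 rows; each row is the pose to reach, as a shift and turn from the pose commanded when the call began, along the tool's axes at that moment; what a row does not reach only later rows make up. A row lasts 1/10 s, in which the tool goes at most 50 mm and 8.59 degrees, less where a joint would pass 70% of its speed; a pose out of reach is approached as far as the arm can. A call with a gripper value outside its range is refused whole. The fingers move at their own pace and stop on an object; "newtons" is the grip in N (left out, the last holds). Time passes only in rows, so rows that repeat a pose let the fingers close. It gives the time, the measured TCP pose, the force and the opening at its end, in the units of the state.
- state(): the state, without advancing time (a new reading comes with each control period).
- read_camera(name): name is "side" or "top"; returns the picture (400x640x3 uint8, blue, green, red); there is no depth.
- get_calibration(name): a dict with "fx", "fy", "cx", "cy" (pixels), "D" ([k1, k2, p1, p2, k3] as OpenCV has them; the pictures are not rectified), "R" (3x3) and "t" (3): a world point X has camera coordinates R X + t. Camera axes: x right, y down, z forward; pixel columns grow to the right and rows downward; lengths in mm; the calibration is good to about 2 mm. A picture is of the moment at which its call begins. get_calibration takes no time and is no camera call.
- job_done(): hands the job in, once; it reports no verdict.
The state is a dict: "time_s": time; "joint_pos": joint angles; "joint_velocities": joint speeds; "joint_torque": joint torques, N m; "tool_pos": TCP position; "orientation": TCP orientation; "contact_force": force on the tool from outside, world axes, zero at the start; "wrist_torque": the same for the moment, N m; "width": finger opening in mm.
Only numpy, scipy, OpenCV 4.12 (cv2) and the standard library are available. Lean on these libraries where they do the work, as an engineer would, in place of code of your own. Each camera call takes 0.05 s, during which the arm holds its last target. There are 200 camera calls.

## Task

Take the depth gauge from its stand and press it into the keyway of the steel block, bar across the slot, gently but firmly, until its base bar sits flat on the block; let go and leave it standing there, flat, in the keyway. Then read the depth: push the black verdict slide fully to its green end if the keyway is at least 7 mm deep, or fully to its red end if it is shallower. Never force the gauge on the block (stay under 30 N) and leave the oil bottle, the red-capped tube and the loupe alone.

Things in the scene. Friction and masses are not known exactly. Their poses are not given: they have to be found in the camera images.
- depth_gauge: Depth gauge, 0.22 kg, standing upright in its stand at the start. Origin: centre of the underside of its steel base bar; z up. Base bar 22 (x) x 60 (y) x 8 (z) mm; on it a grey housing with black ribs, 22 (x) x 26 (y) mm, from z = 8 to z = 64 mm, to be gripped; above that a small steel collar and the red tail of the probe, up to z = 72 mm (86 mm with the probe pushed in). The steel probe, 5 mm thick with a tapered tip, stands 14 mm out of the underside at the origin.
- probe (a joint): How far the gauge's probe is pushed up into the gauge, 0 to 0.014 m. At 0 it stands 14 mm out below the base bar; with the bar flat over a groove, groove depth = 0.014 minus this value. The red tail rises by the same amount over the housing. Spring and friction resist with about 6 to 7 N while it is being pushed in; friction (4 N) then holds it where it is when let go, so pressing less than that leaves the bar proud of the block.
- gauge_base (a point): Centre of the underside of the gauge's base bar (same point and axes as the gauge).
- gauge_stand: Grey stand, fixed, in which the gauge starts; foot 62 (x) x 70 (y) mm, 40 mm tall with end lips; the gauge's bar rests along its y axis at z = 32 mm, the probe hanging between two rails. The lips rise to z = 40 mm, level with the top of the bar. Origin: centre of its underside.
- key_block: Steel block with a keyway, fixed to the bench. 70 (x) x 70 (y) x 30 (z) mm, with two foot lugs 8 mm high reaching to x = +-47 mm. The keyway is a slot 10 mm wide along the block's x axis across the middle of its top (y = 0), open at both ends; its depth is unknown, between 3 and 11.5 mm. Origin: centre of its underside.
- keyway_mouth (a point): Centre of the keyway at the level of the block's top face, axes as the block's (x along the keyway, z up).
- verdict (a joint): Position of the black verdict slide along its track, 0 to 0.07 m: 0 = fully at the red end (nearer the robot), 0.07 = fully at the green end (away from the robot); it starts near the middle and stays where it is left (friction 2 N).
- verdict_top (a point): Centre of the top of the black slide grip, 54 mm above the bench. The grip is a block 20 mm along the track (its y axis) x 28 mm across (x axis) x 40 mm tall, standing on a track 14 mm high, 40 mm wide and 120 mm long. Its y axis points along the track toward the green end.
- oil_bottle: Bystander: small white oil bottle with orange nozzle, 42 x 42 x 109 mm, left of the block; origin at the centre of its underside.
- indenter_tube: Bystander: small pale tube with a red cap, 24 mm thick, 60 mm tall, behind the block; origin at the centre of its underside.
- loupe: Bystander: black stand loupe, 39 mm wide, 32 mm tall, beyond the gauge stand; origin at the centre of its underside.
Things that resemble listed ones, but are neither listed nor needed, are in the scene too. Leave any pink look-alike of the depth_gauge alone. What is shaped like the key_block but brown is not meant.

How it is judged (in metres and radians):
On the way, in this order (a step that is already met when the one before it is completed fails the run):
1. the gauge, its probe in the keyway, is pressed upright on the block with its base bar flat (at least 5 N between bar and block) (contact force between depth_gauge and key_block above 5 N and z of gauge_base in the frame of keyway_mouth below 0.001 m and y of gauge_base in the frame of keyway_mouth between -0.004 and 0.004 m and angle between depth_gauge's own z axis and vertical below 0.05 rad), for 0.1 s.
2. the verdict slide is pushed to the end that matches the reading (((value of joint verdict above 0.064 m and value of joint probe below 0.008 m) or (value of joint verdict below 0.006 m and value of joint probe above 0.006 m))), for 0.1 s.
At the end, for the whole second after the job is handed in: The gauge stands released and still on the block: bar across the keyway (0.3 rad), centred on it within 4 mm (32 mm along it), upright (0.05 rad), underside within 1.5 mm of the top face. The slide is within 6 mm of the right end; for depths of 6 to 8 mm either end counts (z of gauge_base in the frame of keyway_mouth between -0.002 and 0.0015 m and y of gauge_base in the frame of keyway_mouth between -0.004 and 0.004 m and x of gauge_base in the frame of keyway_mouth between -0.032 and 0.032 m and angle between the y axis of depth_gauge and the y axis of key_block, either way round below 0.3 rad and angle between depth_gauge's own z axis and vertical below 0.05 rad and linear speed of depth_gauge below 0.01 m/s and ((value of joint verdict above 0.064 m and value of joint probe below 0.008 m) or (value of joint verdict below 0.006 m and value of joint probe above 0.006 m))); the robot touches nothing.
It fails at once if the gauge is pressed on the block with more than 30 N (contact force between depth_gauge and key_block above 30 N).
It fails at once if the oil bottle, the red-capped tube or the loupe is moved more than 20 mm (distance of any of oil_bottle, indenter_tube, loupe from where it was at the start of the episode above 0.02 m).
It also fails if it takes over 67 s, if anything falls off the work surface, if the arm or the gripper's body presses on something with over 40 N, if the wrist force passes 120 N, or if a joint passes its speed limit or range.

## Working session

There is one attempt and no reset: what is moved stays moved. The work goes in short steps, Python scripts to look and compute and a tool call to move; the robot and the scene stay as the last step left them, time stands still between calls to the robot, and variables do not carry over. Pictures are saved under pics/ and viewed, about 8 in all and at most 12, crops included, and the job is handed in when it is done.

Besides the shell and the picture viewer there is one more tool, called as name(argument=value, ...) on one line, values as JSON. apply_moves: Moves the arm, as the interface text tells. Its arguments: {"type":"object","properties":{"fingers":{"type":"array","items":{"type":"number"}},"translation":{"type":"array","items":{"type":"array","items":{"type":"number"}}},"rotation":{"type":"array","items":{"type":"array","items":{"type":"number"}}},"newtons":{"type":"number"}},"required":["fingers","translation","rotation"]}

```bash
mkdir -p pics; cat > h.py <<'E'
from workcell import *
import numpy as np, cv2
def cal(n):
    c=get_calibration(n); K=np.array([[c["fx"],0,c["cx"]],[0,c["fy"],c["cy"]],[0,0,1.]])
    return K,np.array(c["D"],float),np.array(c["R"],float),np.array(c["t"],float).ravel()
def ray(n,uv):
    K,D,R,t=cal(n); p=cv2.undistortPoints(np.array([[uv]],float),K,D)[0,0]
    return -R.T@t, R.T@np.array([p[0],p[1],1.])
def onz(n,uv,z):
    o,d=ray(n,uv); return (o+d*(z-o[2])/d[2]).round(1)
def proj(n,X):
    K,D,R,t=cal(n); return cv2.projectPoints(np.array([X],float),cv2.Rodrigues(R)[0],t,K,D)[0][0,0].round(1)
def two(uv1,uv2):  # side, top
    a,u=ray("side",uv1); b,v=ray("top",uv2)
    s=np.linalg.lstsq(np.c_[u,-v],b-a,rcond=None)[0]; p,q=a+u*s[0],b+v*s[1]
    return ((p+q)/2).round(1), np.linalg.norm(p-q).round(1)
E
python3 - <<'E'
from h import *
s=state();print(s)
for n in("side","top"):
    cv2.imwrite(f"pics/{n}0.png",read_camera(n)); K,D,R,t=cal(n); print(n,K[0,0],-R.T@t,R[2],D)
E
```

```text
{'time_s': 0.0, 'joint_pos': array([-1.19250498,  0.50836111, -0.23749473,  1.50117525,  0.12570493,
        1.1488932 , -0.15481096]), 'joint_velocities': array([ 9.54839659e-04, -5.21049702e-04,  5.14227096e-04,  1.07369149e-05,
        4.26185302e-04, -2.00543623e-03,  3.29597583e-05]), 'joint_torque': array([ 4.46633530e-04, -6.20589709e+01, -2.18641989e+00, -2.49652594e+01,
        1.27120476e-02,  1.20027395e-02,  3.00390138e-05]), 'tool_pos': array([168.34002475, 601.3597289 , 230.39954951]), 'orientation': array([3.14153911e+00, 1.84739178e-03, 1.29799188e+00]), 'contact_force': array([-0.18310492,  0.69631737,  0.49663401]), 'wrist_torque': array([-0.02991239,  0.01673587, -0.00904543]), 'width': 85.6639163679373}
side 465.84467239666293 [  -60.39041955 -1072.17466578   818.88575071] [ 0.43595627  0.72202058 -0.53724149] [-0.10893582  0.          0.          0.          0.        ]
top 472.88493094582157 [ 400.33220401  -52.85074619 1600.50658276] [ 0.11110294  0.0109411  -0.99374868] [-0.14512036  0.          0.          0.          0.        ]
```

View pics/side0.png

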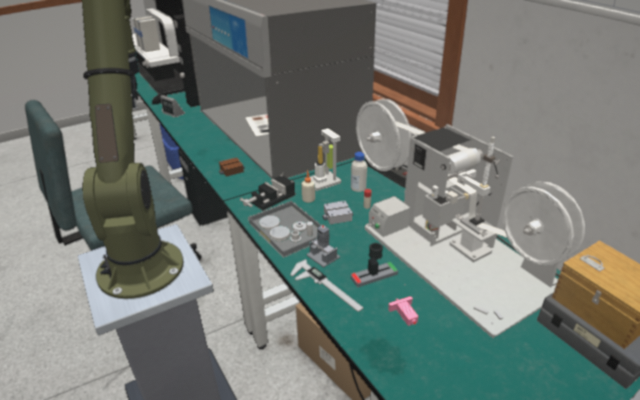

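View pics/top0.png

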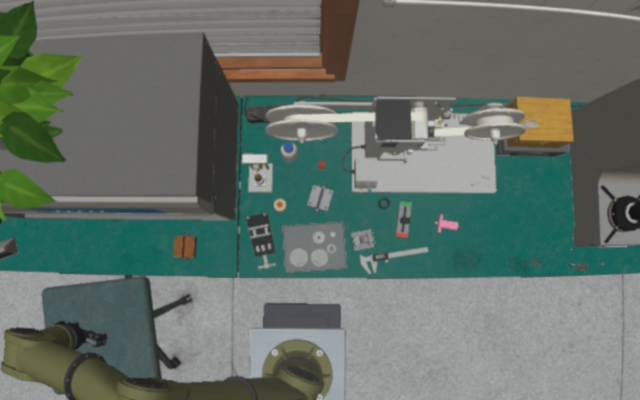

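Candidates: 
- Gauge: the grey one in its stand, side (322,242) / top (363,239). The pink look-alike is at side (404,308) / top (447,225). 
- Block: the steel one, side (338,210) / top (319,197). The brown one is at side (232,167) / top (185,246). 
- Slide: side (375,262) / top (404,218). 

I choose the grey gauge and the steel block, and check both in a close crop.

```bash
python3 - <<'E'
from h import *
a=cv2.imread("pics/side0.png")[180:300,290:410]; b=cv2.imread("pics/top0.png")[170:270,300:420]
a=cv2.resize(a,None,fx=3.33,fy=3.33,interpolation=2);b=cv2.resize(b,(480,400),interpolation=2)
cv2.imwrite("pics/c1.png",np.hstack([a[:399],b[:399]])[:, :880])
cv2.imwrite("pics/c1.png",cv2.resize(np.hstack([cv2.resize(a,(400,400)),cv2.resize(b,(400,333))if 0 else cv2.copyMakeBorder(cv2.resize(b,(400,333)),0,67,0,0,0)]),(800,400)))
E
```

```text
(no output)
```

View pics/c1.png

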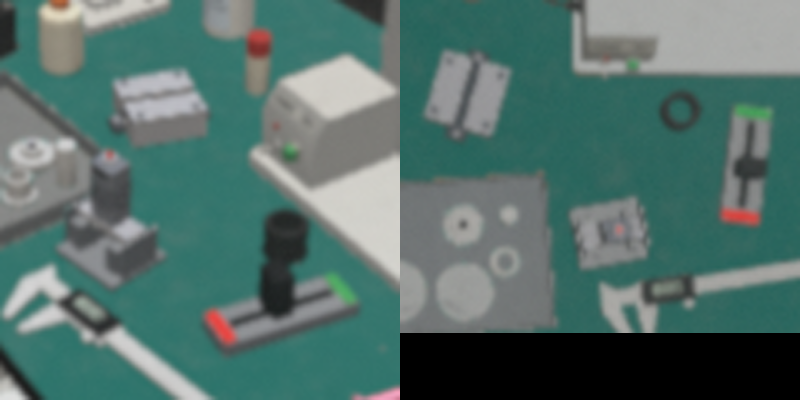

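The crop confirms both choices. The steel block is at top ≈(320,198) with its slot running slightly off world x. The grey gauge is in its stand with its red tail at top ≈(366,239). The slide's red end is nearer the robot. Next come the measurements from colour masks.

```bash
python3 - <<'E'
from h import *
T=cv2.imread("pics/top0.png");S=cv2.imread("pics/side0.png")
def m(img,box,f):
    x0,y0,x1,y1=box; c=cv2.cvtColor(img[y0:y1,x0:x1],cv2.COLOR_BGR2HSV).astype(int); k=f(c[...,0],c[...,1],c[...,2])
    return k.astype(np.uint8)
def big(k,box):
    cs=cv2.findContours(k,0,1)[0]; c=max(cs,key=cv2.contourArea)+np.array(box[:2]); return c
def cen(img,box,f):
    k=m(img,box,f); y,x=np.nonzero(k); return (x.mean()+box[0],y.mean()+box[1],len(x))
red=lambda h,s,v:((h<10)|(h>170))&(s>110); green=lambda h,s,v:(h>48)&(h<70)&(s>110)
grey=lambda h,s,v:(s<60)&(v>70)
for nm,img,box,f in [("tailT",T,(355,230,375,248),lambda h,s,v:((h<10)|(h>170))&(s>60)),("tailS",S,(316,222,332,235),lambda h,s,v:((h<10)|(h>170))&(s>40)),
  ("redT",T,(392,228,412,242),red),("greenT",T,(395,198,413,210),green),("capT",T,(314,160,328,172),red)]:
    c=cen(img,box,f); print(nm,c)
    if nm=="redT":print(onz("top",c[:2],14))
    if nm=="greenT":print(onz("top",c[:2],14))
    if nm=="tailT":print(onz("top",c[:2],72)); t=c
    if nm=="tailS":print(two(c[:2],t[:2]))
for nm,box,z in[("block",(305,182,337,215),30),("stand",(350,227,377,252),38)]:
    k=m(T,box,grey); k=cv2.morphologyEx(k,3,np.ones((3,3))); c=big(k,box); r=cv2.minAreaRect(c); print(nm,r)
    print(onz("top",r[0],z)); print([onz("top",p,z).tolist() for p in cv2.boxPoints(r)])
# slot line in block (crop picks)
for p in[(323.3,187),(317.2,210)]: print(onz("top",p,8))
# black grip
c=cen(S,(362,238,390,278),lambda h,s,v:v<45);print(c)
k=m(T,(396,210,412,228),lambda h,s,v:v<45);c=big(k,(396,210));r=cv2.minAreaRect(c);print("grip",r,onz("top",r[0],54))
E
```

```text
tailT (np.float64(365.0), np.float64(238.5), 2)
[ 450.4 -221.6   72. ]
tailS (np.float64(322.5), np.float64(226.0), 6)
(array([ 450. , -218.6,  102.3]), np.float64(1.4))
redT (np.float64(401.5833333333333), np.float64(234.55555555555554), 36)
[ 465.7 -351.7   14. ]
greenT (np.float64(405.2631578947368), np.float64(203.21052631578948), 19)
[ 571.9 -365.8   14. ]
capT (np.float64(321.5), np.float64(164.2941176470588), 34)
block ((319.6603698730469, 198.18865966796875), (21.70296859741211, 27.1973876953125), 15.945394515991211)
[585.8 -75.3  30. ]
[[551.6, -28.1, 30.0], [639.9, -52.7, 30.0], [620.1, -122.7, 30.0], [532.0, -97.8, 30.0]]
stand ((362.2941589355469, 239.67648315429688), (19.887920379638672, 22.55581283569336), 75.96376037597656)
[ 447.6 -216.4   38. ]
[[470.3, -172.3, 38.0], [488.6, -244.9, 38.0], [424.9, -260.5, 38.0], [406.8, -188.1, 38.0]]
[626.7 -87.9   8. ]
[548.1 -67.4   8. ]
(np.float64(373.8392857142857), np.float64(259.6607142857143), 168)Traceback (most recent call last):
  File "<stdin>", line 26, in <module>
  File "<stdin>", line 7, in big
ValueError: max() iterable argument is empty
```

```bash
python3 - <<'E'
from h import *
S=cv2.imread("pics/side0.png");T=cv2.imread("pics/top0.png")
print(onz("top",(365,238.5),104))
for y in(.245,.245+np.pi/2):
    g=np.array([449,-218.5,0]);v=np.array([-np.sin(y),np.cos(y),0])
    P=[g+[0,0,40]+v*s for s in(-30,30)]
    print([proj("side",p).tolist() for p in P],[proj("top",p).tolist() for p in P])
print("tail",proj("side",g+[0,0,104]))
a=cv2.resize(S[215:275,295:355],(480,480),interpolation=2); cv2.imwrite("pics/c2.png",np.hstack([a,cv2.resize(T[223:255,347:379],(320,320),interpolation=2).repeat(1,0)if 0 else cv2.copyMakeBorder(cv2.resize(T[223:255,347:379],(320,320),interpolation=2),0,160,0,0,0)]))
# grip darkness along the track
for r in range(206,236): print(r,''.join('%4d'%T[r,c].max() for c in range(394,416)))
E
```

```text
[ 449.3 -218.1  104. ]
[[330.2, 249.7], [314.4, 240.2]] [[371.8, 237.0], [354.2, 241.4]]
[[329.9, 240.0], [314.3, 249.9]] [[360.8, 230.4], [365.2, 248.1]]
tail [321.9 225.6]
206  102 101 102 101  99 110 134 140 137 128 113 107 119 137 140 138 130 118 108 105 104 104
207  102 104 104 101 100 111 133 138 136 125  99  84 108 131 137 136 125 115 106 106 103 104
208  102 101 103 102 100 111 133 138 134 120  88  75 104 130 137 135 124 109 106 104 104 104
209  102 104 102 102 101 113 133 139 135 118  84  77 105 130 136 134 121 108 103 105 104 103
210  101 102 102 100 101 114 133 138 134 115  84  77 107 131 137 134 122 106 104 103 102 103
211  104 102 103 100 103 119 134 137 136 115  82  81 109 132 137 135 122 106 103 104 103 104
212  103 103 103 100 107 125 136 138 133 113  81  86 114 132 136 135 122 106 102 103 104 102
213  103 103 103  98 109 130 139 136 130 108  78  90 117 133 138 136 124 107 103 103 103 103
214  103 102 102  99 108 132 138 135 127 102  76  92 121 136 135 134 122 109 103 102 103 103
215  105 104 101  98 107 131 138 133 121  95  74  95 121 133 134 128 115 106 103 102 103 
[... 1163 characters left out ...]
3 111 131 135 134 119 104 102 103 102 104 101 102
229  100 101 109 129 138 137 129 105  77  86 117 133 137 135 121 107 101 101 103 102 102 102
230  102  99 108 131 138 135 126 101  76  92 119 133 136 136 124 107 101 103 102 103 102 102
231  101 100 105 134 141 139 128 106  84  99 126 134 136 131 119 107 102 103 103 103 102 101
232  101  97 117 157 164 158 152 136 124 128 139 141 135 124 112 104 102 103 104 103 101 100
233  101  95 136 184 196 195 191 186 180 175 173 166 155 128 105 102 103 103 103 101 102 101
234   99  94 142 193 209 211 212 212 209 205 203 199 187 150  97 103 103 104 104 101 102 102
235  100  94 128 172 189 196 202 204 205 207 209 209 198 157  96 101 101 101 103 101 101 101
```

View pics/c2.png

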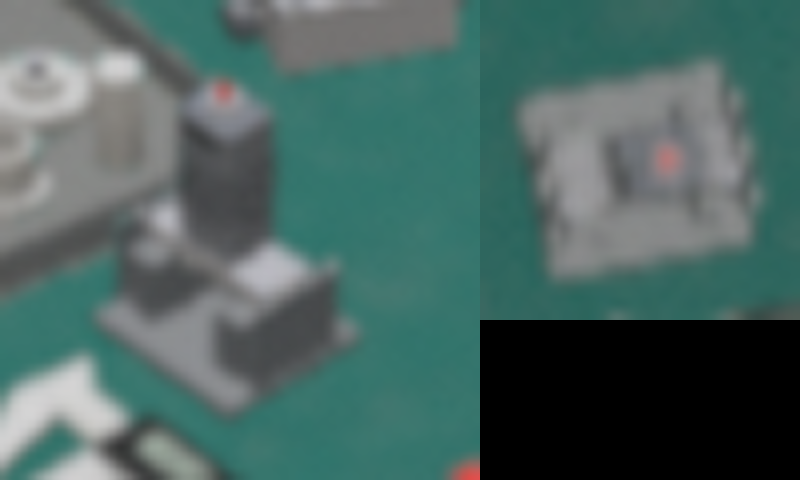

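The bar lies from px (315,242) to (329,249). That fits gauge yaw ≈ +14°. The grip sits near mid-track on the slide. Next I check cabinet clearance for the sweep and work out the first move.

```bash
cat >> h.py <<'E'
from scipy.spatial.transform import Rotation as Ro
def go(p,yaw,tilt0=True):
    s=state(); R=Ro.from_euler("xyz",s["orientation"]); tgt=Ro.from_euler("xyz",[np.pi,0,np.deg2rad(yaw)])
    return (R.inv().apply(np.array(p,float)-s["tool_pos"])/1000).round(4).tolist(), (R.inv()*tgt).as_rotvec(degrees=True).round(2).tolist()
E
python3 - <<'E'
from h import *
for p in[(275,180),(185,95)]: print("cab",onz("side",p,0))
print("topcab",onz("top",(238,210),0),onz("top",(207,35),450), onz("top",(238,97),0))
print("solder",onz("side",(323,185),0),"mach",onz("side",(372,222),0))
print(go((470,230,260),44)); print(go((449.3,-218.1,200),14.1))
print("grip",onz("top",(403.8,220),54),proj("side",[449,-218,0]))
E
```

```text
cab [526.4 227.8   0. ]
cab [ 523.9 1281.     0. ]
topcab [547.5 202.8   0. ] [966.4 226.8 450. ] [948.3 213.5   0. ]
solder [650.6 107.6   0. ] mach [ 661.4 -160.     0. ]
([-0.2765, 0.3906, -0.029], [0.03, 0.09, 30.37])
([-0.7135, 0.4914, 0.0317], [0.05, 0.08, 60.27])
grip [ 512.  -352.2   54. ] [322.3 256.2]
```

```bash
python3 - <<'E'
from h import *
print(go((400,180,250),44))
E
```

```text
([-0.3435, 0.3367, -0.0189], [0.03, 0.09, 30.37])
```

apply_moves(fingers=[1,1,1,1,1,1,1,1,1,1,1,1,1,1,1], newtons=40, translation=[[-0.034,0.034,-0.002],[-0.068,0.067,-0.004],[-0.102,0.1,-0.006],[-0.136,0.134,-0.008],[-0.17,0.167,-0.01],[-0.204,0.2,-0.012],[-0.238,0.234,-0.014],[-0.272,0.267,-0.016],[-0.306,0.3,-0.018],[-0.343,0.337,-0.019],[-0.343,0.337,-0.019],[-0.343,0.337,-0.019],[-0.343,0.337,-0.019],[-0.343,0.337,-0.019],[-0.343,0.337,-0.019]], rotation=[[0,0,3],[0,0,6],[0,0,9],[0,0,12],[0,0,15],[0,0,18],[0,0,21],[0,0,24],[0,0,27],[0,0,30],[0,0,30],[0,0,30],[0,0,30],[0,0,30],[0,0,30]])

```text
time_s: 1.6
tool_pos: [399.9, 181.9, 250.2]
orientation: [-3.141, 0.0, 0.777]
contact_force: [-0.4, 0.2, -0.4]
width: 85.7
```

```bash
python3 - <<'E'
from h import *
s=state();print(s["time_s"],s["tool_pos"],s["orientation"],s["contact_force"],s["joint_pos"].round(2));print(go((449,-218,170),14.1))
E
```

```text
1.6 [399.94070495 181.89874482 250.16374157] [-3.14127665e+00  2.07708273e-04  7.76998242e-01] [-0.36297743  0.24384037 -0.43866365] [-0.51  0.2   0.03  1.93 -0.01  1.02  0.3 ]
([-0.2454, 0.3196, 0.0801], [-0.01, 0.02, 30.42])
```

apply_moves(fingers=[1,1,1,1,1,1,1,1,1,1,1,1,1], translation=[[-0.025,0.032,0.008],[-0.05,0.064,0.016],[-0.075,0.096,0.024],[-0.1,0.128,0.032],[-0.125,0.16,0.04],[-0.15,0.192,0.048],[-0.175,0.224,0.056],[-0.2,0.256,0.064],[-0.225,0.29,0.072],[-0.245,0.32,0.08],[-0.245,0.32,0.08],[-0.245,0.32,0.08],[-0.245,0.32,0.08]], rotation=[[0,0,3],[0,0,6],[0,0,9],[0,0,12],[0,0,15],[0,0,18],[0,0,21],[0,0,24],[0,0,27],[0,0,30.4],[0,0,30.4],[0,0,30.4],[0,0,30.4]])

```text
time_s: 2.9
tool_pos: [449.4, -217.6, 170.2]
orientation: [-3.141, 0.0, 0.246]
contact_force: [0.1, 0.8, -1.0]
width: 86.0
```

```bash
python3 - <<'E'
from h import *
s=state();print(s["tool_pos"],s["orientation"],s["contact_force"]);print(go((449,-218,53),14.1))
a=read_camera("side"); p=proj("side",[449,-218,104]);print(p, proj("side",s["tool_pos"]))
cv2.imwrite("pics/s2.png",cv2.resize(a[150:290,250:390],(560,560),interpolation=2))
E
```

```text
[ 449.38178978 -217.61624163  170.24259758] [-3.14056017e+00  3.67374285e-05  2.46480992e-01] [ 0.09074346  0.81895821 -0.95092588]
([-0.0005, 0.0004, 0.1172], [-0.06, 0.0, 0.02])
[321.8 225.5] [321.5 204.3]
```

View pics/s2.png

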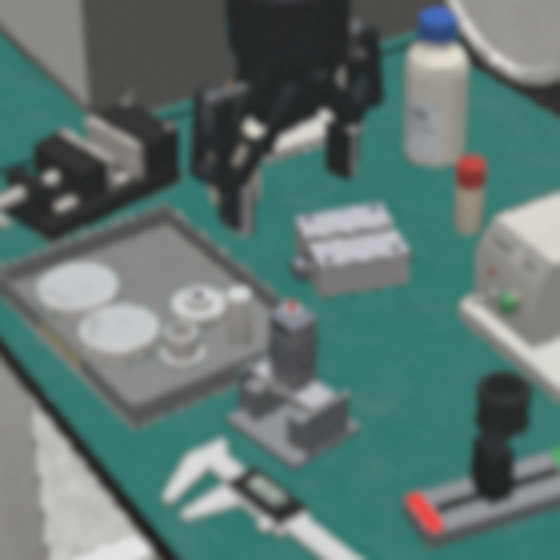

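The gripper is centred over the gauge. The tips sit either side of the tail at px (323,226), with the jaws along the gauge's x axis. Descending to grip.

apply_moves(fingers=[1,1,1,1,1,1,0,0,0,0,0,0,0,0,0], newtons=40, translation=[[0,0,0.03],[0,0,0.06],[0,0,0.09],[0,0,0.117],[0,0,0.117],[0,0,0.117],[0,0,0.117],[0,0,0.117],[0,0,0.117],[0,0,0.117],[0,0,0.117],[0,0,0.117],[0,0,0.117],[0,0,0.117],[0,0,0.117]], rotation=[[0,0,0],[0,0,0],[0,0,0],[0,0,0],[0,0,0],[0,0,0],[0,0,0],[0,0,0],[0,0,0],[0,0,0],[0,0,0],[0,0,0],[0,0,0],[0,0,0],[0,0,0]])

```text
time_s: 4.45
tool_pos: [449.5, -219.5, 53.9]
orientation: [3.141, -0.001, 0.244]
contact_force: [-0.8, -0.1, 6.5]
width: 21.7
```

```bash
python3 - <<'E'
from h import *
s=state();print(s["tool_pos"],s["orientation"],s["contact_force"],s["width"])
E
```

```text
[ 449.50782406 -219.45188724   53.88005936] [ 3.14115902e+00 -8.87228065e-04  2.43879961e-01] [-0.80916535 -0.13815938  6.46529381] 21.735266947500996
```

Gripped at 21.7 mm width. The bar underside is 21.9 mm below the TCP. Lifting, while I refine the slot line.

apply_moves(fingers=[0,0,0,0], translation=[[0,0,-0.02],[0,0,-0.045],[0,0,-0.07],[0,0,-0.07]], rotation=[[0,0,0],[0,0,0],[0,0,0],[0,0,0]])

```text
time_s: 4.85
tool_pos: [450.4, -220.2, 125.7]
orientation: [3.139, -0.004, 0.244]
contact_force: [0.8, -0.3, -3.0]
width: 21.6
```

```bash
python3 - <<'E'
from h import *
s=state();print(s["tool_pos"],s["width"],s["contact_force"])
print("tube",onz("top",(321.5,164.3),60),"oil",onz("top",(280,205),109))
g=cv2.cvtColor(cv2.imread("pics/top0.png"),6)
for r in range(182,216): print(r,''.join('%4d'%v for v in g[r,304:338]))
print(go((586,-76,124),-15.5))
E
```

```text
[ 450.41746615 -220.20151262  125.74852935] 21.607936177140935 [ 0.79344995 -0.30893679 -2.95202061]
tube [695.2 -80.7  60. ] oil [554.1  51.6 109. ]
182   84  82  79  82  81  82  82  83  81  82  82  83  83  85  84  86  83  84  85  86  86  86  85  84  82  82  83  84  84  84  82  83  83  83
183   83  82  80  81  82  81  81  80  83  82  81  83  82  84  87  84  83  84  86  86  85  84  84  82  83  82  83  84  83  83  82  82  82  83
184   82  83  83  82  83  82  82  82  86  93  93  90  89  88  85  86  82  84  86  86  83  83  83  82  82  83  82  84  82  82  82  83  84  84
185   84  83  83  83  82  81  82  85  97 115 119 114 106 102 100  93  84  83  92  96  89  82  82  81  81  81  82  81  82  82  83  83  82  83
186   82  83  83  84  83  83  83  89 108 130 136 136 130 130 129 119 101  94 104 115 103  87  79  81  82  82  81  81  82  82  82  85  83  83
187   83  86  84  83  83  81  82  92 117 131 129 134 142 148 150 143 126 108 111 120 112  94  87  85  85  84  82  82  82  82  82  81  84  83
188   83  86  84  83  82  83  83  96 124 135 124 129 144 152 153 151 144 117 101 109 117 114 110 104  99
[... 3192 characters left out ...]
 97  94  85  80  82  82  82  85  89  92  92  87  84  83  86  84  86  85  84  82  82  81
212   82  82  85  84  84  82  81  83  83  81  81  80  80  82  80  79  83  82  83  81  83  85  86  87  85  84  86  85  85  84  86  84  83  84
213   82  82  82  85  82  81  82  83  82  82  81  81  81  79  78  81  81  82  81  82  82  84  85  86  85  87  86  85  85  84  87  85  85  84
214   83  84  83  83  82  84  82  82  83  82  83  82  80  82  80  81  81  80  81  83  83  83  84  86  87  84  85  85  85  86  86  86  85  84
215   82  83  83  82  83  80  81  83  83  81  81  82  82  81  81  82  81  82  81  83  82  83  85  85  84  85  85  86  84  85  87  85  85  83
([0.1664, -0.1073, 0.0021], [0.1, -0.24, 29.46])
```

```bash
python3 - <<'E'
from h import *
a,b,c=[onz("top",p,30) for p in((322.1,190),(319.95,197),(317.95,204))];print(a,b,c,np.rad2deg(np.arctan2(a[1]-c[1],a[0]-c[0])))
g=cv2.imread("pics/top0.png").max(2).astype(int)
T=cv2.imread("pics/top0.png").astype(int); r=T[...,2]-T[...,1]
print(r[234:244,358:372])
w=np.clip(r[234:244,358:372]-5,0,None); ys,xs=np.mgrid[234:244,358:372]; u=((xs*w).sum()/w.sum(),(ys*w).sum()/w.sum());print(u,onz("top",u,104))
print(go((587,-75.5,124),-15))
E
```

```text
[613.4 -83.4  30. ] [589.8 -76.3  30. ] [566.2 -69.7  30. ] -16.185594799136187
[[-1 -2 -2 -2 -2 -2 -2 -2 -2 -2 -1 -1 -2 -1]
 [-3 -3 -2 -2 -1 -3 -1 -2 -3 -3 -2 -1 -1 -1]
 [-2 -3 -1 -2 -2 -2 -2  0 -1 -4 -2 -2 -1  0]
 [-1 -2 -2 -3 -4 -2  6 18 13  0 -2 -1  0  0]
 [-1 -2 -2 -4 -4 -2 15 49 35  8 -2 -2  0 -1]
 [-1  0 -2 -3 -4 -1 16 46 34  8 -1 -1  0  0]
 [ 0  1 -2 -3 -4 -1  6 19 11  1 -4 -1  0  0]
 [ 0  0 -1 -2 -3 -3 -1  2  0 -3 -3 -1 -1 -2]
 [ 0  0 -1 -2 -2 -3 -3 -4 -2 -2 -4 -2 -2 -2]
 [ 1  0 -1 -2 -1 -1 -3 -2 -2 -2 -2 -3 -2 -2]]
(np.float64(365.2897196261682), np.float64(238.48598130841123)) [ 449.4 -219.   104. ]
([0.1674, -0.1075, 0.0021], [0.1, -0.24, 28.96])
```

apply_moves(fingers=[0,0,0,0,0,0,0,0,0,0,0], translation=[[0.02,-0.013,0],[0.04,-0.026,0],[0.06,-0.039,0.001],[0.08,-0.052,0.001],[0.1,-0.065,0.001],[0.12,-0.078,0.002],[0.14,-0.091,0.002],[0.167,-0.1075,0.002],[0.167,-0.1075,0.002],[0.167,-0.1075,0.002],[0.167,-0.1075,0.002]], rotation=[[0,0,4],[0,0,8],[0,0,12],[0,0,16],[0,0,20],[0,0,24],[0,0,28],[0,0,30],[0,0,30],[0,0,30],[0,0,30]])

```text
time_s: 5.95
tool_pos: [584.2, -75.5, 120.4]
orientation: [3.141, 0.002, -0.28]
contact_force: [-0.4, -0.1, -2.6]
width: 21.7
```

```bash
python3 - <<'E'
from h import *
s=state();print(s["tool_pos"],s["orientation"],s["width"],s["contact_force"],s["joint_pos"].round(2))
print(go((587,-76,72),-16))
E
```

```text
[584.18211996 -75.47068547 120.39012033] [ 3.14056030e+00  1.69853039e-03 -2.80477307e-01] 21.66204486322433 [-0.35486857 -0.08849314 -2.6394897 ] [-0.2   0.6   0.46  1.75 -0.33  0.87  0.12]
([0.0029, -0.0003, 0.0484], [0.06, 0.1, -0.07])
```

apply_moves(fingers=[0,0,0,0,0], translation=[[0.003,0,0.016],[0.003,0,0.032],[0.003,0,0.048],[0.003,0,0.048],[0.003,0,0.048]], rotation=[[0,0,0],[0,0,0],[0,0,0],[0,0,0],[0,0,0]])

```text
time_s: 6.45
tool_pos: [587.6, -76.5, 73.4]
orientation: [3.141, 0.001, -0.281]
contact_force: [-0.1, 0.7, -1.5]
width: 21.8
```

```bash
python3 - <<'E'
from h import *
s=state();print(s["tool_pos"],s["orientation"],s["width"],s["contact_force"])
a=read_camera("side");cv2.imwrite("pics/s3full.png",a)
cv2.imwrite("pics/s3.png",cv2.resize(a[175:245,295:375],(800,700),interpolation=2)[50:650])
x,y,z=s["tool_pos"]; v=np.array([.276,.961,0]);b=np.array([x,y,z-21.9])
for k in(-30,0,30): print(k,[ (proj("side",b+v*k+[0,0,h])-[295,180]).tolist() for h in(0,8)])
print("tip",(proj("side",b-[0,0,14])-[295,180]))
for p in((613.4,-83.4,30),(556.4,-66.9,30)):print("slot",(proj("side",p)-[295,180]))
E
```

```text
[587.6123011  -76.47003566  73.43248579] [ 3.14114012e+00  5.94528116e-04 -2.81205040e-01] 21.823883492720437 [-0.07959417  0.73901043 -1.4989459 ]
-30 [[44.69999999999999, 27.5], [44.69999999999999, 25.19999999999999]]
0 [[41.80000000000001, 22.19999999999999], [41.80000000000001, 20.0]]
30 [[38.89999999999998, 17.19999999999999], [39.0, 15.0]]
tip [41.7 26.1]
slot [50.  26.7]
slot [31.4 29.7]
```

View pics/s3.png

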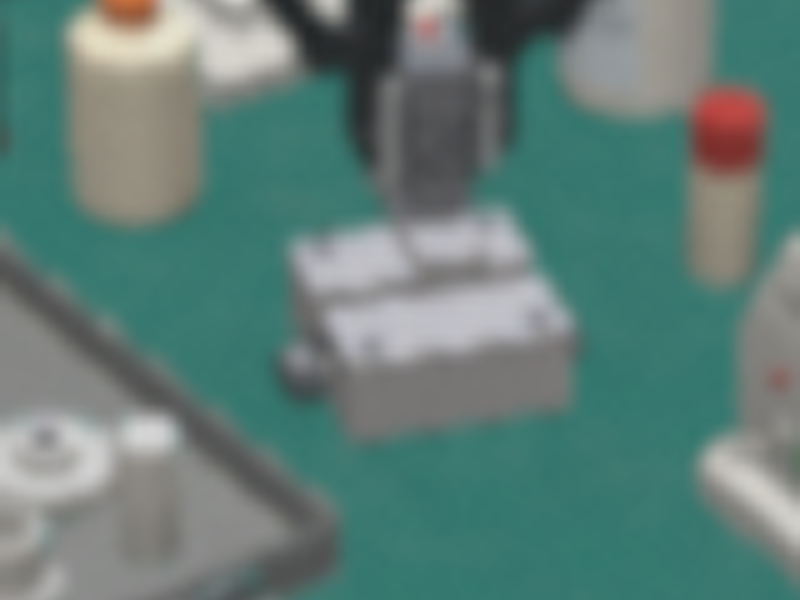

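The near end of the bar at crop (450,268) is where I predicted it. Next a sub-pixel check of the slot in the side view.

```bash
python3 - <<'E'
from h import *
g=cv2.cvtColor(cv2.imread("pics/side0.png"),6).astype(float)
for c in range(329,348,2):
    col=g[200:216,c]; print(c,col.astype(int))
T=cv2.imread("pics/side0.png").astype(int); r=T[...,2]-T[...,1]
w=np.clip(r[221:232,317:329]-5,0,None);ys,xs=np.mgrid[221:232,317:329];u=np.array([(xs*w).sum()/w.sum(),(ys*w).sum()/w.sum()]);print("tail",u,proj("side",(449.4,-219,104)))
for x in(566,580,594,610): print(proj("side",(x,-76.3-(x-589.8)*.29,30)))
E
```

```text
329 [100 102 118 148 175 182 186 185 168 139 147 177 185 175 163 142]
331 [ 99 104 129 162 182 187 187 183 167 146 156 178 183 171 155 150]
333 [ 98 108 140 173 186 189 185 170 145 146 172 185 184 178 170 158]
335 [ 99 117 150 178 187 188 185 168 137 145 176 188 187 188 185 168]
337 [103 132 166 183 188 189 185 168 143 148 175 187 187 185 172 144]
339 [109 143 177 189 189 187 172 146 138 159 180 187 189 186 170 136]
341 [118 146 172 185 189 186 169 138 143 172 186 189 189 186 169 137]
343 [117 134 149 171 185 186 167 144 152 178 187 188 186 173 145 122]
345 [117 141 162 178 184 175 150 140 161 182 188 188 186 169 135 116]
347 [ 98  99 108 125 146 149 134 146 174 186 180 171 169 160 135 117]
tail [322.42512077 226.2173913 ] [322.1 225.7]
[329.5 209.2]
[334.1 208.4]
[338.7 207.7]
[343.9 206.9]
```

apply_moves(fingers=[0,0,0,0,0,0,0,0,0,0], newtons=60, translation=[[0,-0.0004,0.002],[0,-0.0004,0.004],[0,-0.0004,0.006],[0,-0.0004,0.008],[0,-0.0004,0.01],[0,-0.0004,0.012],[0,-0.0004,0.014],[0,-0.0004,0.016],[0,-0.0004,0.016],[0,-0.0004,0.016]], rotation=[[0,0,0],[0,0,0],[0,0,0],[0,0,0],[0,0,0],[0,0,0],[0,0,0],[0,0,0],[0,0,0],[0,0,0]])

```text
time_s: 7.5
tool_pos: [588.2, -75.2, 57.2]
orientation: [3.142, 0.0, -0.28]
contact_force: [-0.4, -0.2, -2.4]
width: 21.4
```

No contact, so the probe has entered the slot: its tip is ~8.7 mm below the top face. Continuing gently.

apply_moves(fingers=[0,0,0,0,0], translation=[[0,0,0.001],[0,0,0.002],[0,0,0.003],[0,0,0.003],[0,0,0.003]], rotation=[[0,0,0],[0,0,0],[0,0,0],[0,0,0],[0,0,0]])

```text
time_s: 8.0
tool_pos: [588.4, -75.1, 54.6]
orientation: [-3.141, -0.0, -0.28]
contact_force: [-0.9, 0.7, 2.2]
width: 21.2
```

Contact began: about +4.5 N over the free reading, from the probe.

apply_moves(fingers=[0,0,0,0,0], translation=[[0,0,0.0007],[0,0,0.0014],[0,0,0.002],[0,0,0.002],[0,0,0.002]], rotation=[[0,0,0],[0,0,0],[0,0,0],[0,0,0],[0,0,0]])

```text
time_s: 8.5
tool_pos: [588.4, -75.2, 52.3]
orientation: [3.142, -0.0, -0.28]
contact_force: [-0.4, 0.3, 3.8]
width: 21.4
```

apply_moves(fingers=[0,0,0,0], translation=[[0,0,0.0005],[0,0,0.001],[0,0,0.001],[0,0,0.001]], rotation=[[0,0,0],[0,0,0],[0,0,0],[0,0,0]])

```text
time_s: 8.9
tool_pos: [588.4, -75.2, 52.0]
orientation: [-3.141, -0.001, -0.28]
contact_force: [-2.9, 0.5, 9.4]
width: 21.5
```

apply_moves(fingers=[0,0,0,0], translation=[[0,0,0.0003],[0,0,0.0006],[0,0,0.0006],[0,0,0.0006]], rotation=[[0,0,0],[0,0,0],[0,0,0],[0,0,0]])

```text
time_s: 9.3
tool_pos: [588.4, -75.2, 52.0]
orientation: [-3.141, -0.001, -0.28]
contact_force: [-5.0, 1.7, 15.8]
width: 21.3
```

The reading stops at z = 52.0 with ~18 N. The bar is seated, since I expected 51.9. The probe touched bottom only at TCP ≈55, so the depth is ≈ 9–11 mm, which means green. Relaxing the load and releasing.

apply_moves(fingers=[0,0,0,0.3,0.5,0.7,1,1,1], translation=[[0,0,-0.0006],[0,0,-0.0012],[0,0,-0.0012],[0,0,-0.0012],[0,0,-0.0012],[0,0,-0.0012],[0,0,-0.0012],[0,0,-0.0012],[0,0,-0.0012]], rotation=[[0,0,0],[0,0,0],[0,0,0],[0,0,0],[0,0,0],[0,0,0],[0,0,0],[0,0,0],[0,0,0]])

```text
time_s: 10.2
tool_pos: [588.3, -75.1, 51.8]
orientation: [3.142, 0.0, -0.28]
contact_force: [0.4, -0.3, 0.0]
width: 85.2
```

apply_moves(fingers=[1,1,1,1,1,1], translation=[[0,0,-0.02],[0,0,-0.05],[0,0,-0.08],[0,0,-0.12],[0,0,-0.15],[0,0,-0.15]], rotation=[[0,0,0],[0,0,0],[0,0,0],[0,0,0],[0,0,0],[0,0,0]])

```text
time_s: 10.8
tool_pos: [590.4, -76.1, 206.4]
orientation: [-3.14, -0.008, -0.28]
contact_force: [0.2, -0.6, 0.1]
width: 85.6
```

```bash
python3 - <<'E'
from h import *
s=state();print(s["tool_pos"],s["orientation"],s["width"],s["contact_force"])
a=read_camera("side");cv2.imwrite("pics/s4full.png",a)
b=read_camera("top");cv2.imwrite("pics/t4full.png",b)
cv2.imwrite("pics/s4.png",np.hstack([cv2.resize(a[175:225,305:375],(560,400),interpolation=2),cv2.copyMakeBorder(cv2.resize(b[180:220,308:332],(240,400),interpolation=2),0,0,0,0,0)]))
for h in(72,74,76,78): print(h,proj("side",(588,-75.6,30+h)))
print("base ends",[proj("side",np.array((588,-75.6,30))+k*np.array([.276,.961,0])).tolist() for k in(-30,30)])
E
```

```text
[590.41405286 -76.06051363 206.44560646] [-3.14032148 -0.00767651 -0.28006288] 85.58637590783354 [ 0.15893643 -0.61715641  0.121465  ]
72 [336.8 187.8]
74 [336.8 187.3]
76 [336.8 186.7]
78 [336.8 186.1]
base ends [[339.6, 213.3], [333.9, 202.9]]
```

View pics/s4.png

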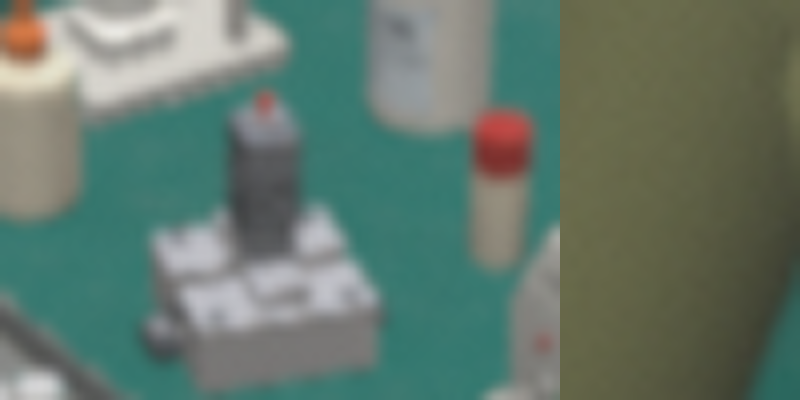

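The gauge stands upright and released, bar across the slot, with its near bar end at px ≈(340,212) as predicted. The red tail is a little raised. Now the slide, to the green end.

```bash
python3 - <<'E'
from h import *
print("grip",onz("top",(405,220.2),54),"loupe",onz("top",(384,203),32))
print(go((467,-352,150),-7.6))
E
```

```text
grip [ 511.3 -356.2   54. ] loupe [ 570.3 -290.5   32. ]
([-0.0403, 0.2998, 0.0521], [-0.03, -0.07, -8.42])
```

apply_moves(fingers=[0.5,0,0,0,0,0,0,0,0,0,0,0], translation=[[-0.004,0.03,0],[-0.008,0.06,0],[-0.012,0.09,0],[-0.016,0.12,0.008],[-0.02,0.15,0.015],[-0.024,0.18,0.022],[-0.028,0.21,0.03],[-0.032,0.24,0.038],[-0.036,0.27,0.045],[-0.04,0.3,0.052],[-0.04,0.3,0.052],[-0.04,0.3,0.052]], rotation=[[0,0,-1],[0,0,-2],[0,0,-3],[0,0,-4],[0,0,-5],[0,0,-6],[0,0,-7],[0,0,-8.4],[0,0,-8.4],[0,0,-8.4],[0,0,-8.4],[0,0,-8.4]])

```text
time_s: 12.1
tool_pos: [465.9, -352.3, 148.4]
orientation: [-3.14, 0.003, -0.135]
contact_force: [-0.1, 0.8, -0.2]
width: 0.2
```

```bash
python3 - <<'E'
from h import *
s=state();print(s["tool_pos"],s["orientation"],s["contact_force"],s["width"])
print(go((467,-351.5,32),-7.6))
E
```

```text
[ 465.90960229 -352.30055037  148.37669447] [-3.14020537e+00  2.53031778e-03 -1.35064166e-01] [-0.11787239  0.84908187 -0.20828174] 0.1702602677781695
([0.0013, -0.0008, 0.1164], [-0.08, 0.14, -0.14])
```

Descend behind the grip, then push forward along the track.

apply_moves(fingers=[0,0,0,0,0,0,0], translation=[[0.001,0,0.03],[0.001,0,0.06],[0.001,0,0.09],[0.001,0,0.105],[0.001,0,0.115],[0.001,0,0.115],[0.001,0,0.115]], rotation=[[0,0,0],[0,0,0],[0,0,0],[0,0,0],[0,0,0],[0,0,0],[0,0,0]])

```text
time_s: 12.8
tool_pos: [468.5, -352.3, 35.3]
orientation: [3.141, -0.001, -0.132]
contact_force: [-0.6, -0.2, 0.4]
width: -0.2
```

apply_moves(fingers=[0,0,0,0,0,0,0,0,0,0,0,0], translation=[[0.005,0,0],[0.01,0,0],[0.015,0,0],[0.02,0,0],[0.025,0,0],[0.03,0,0],[0.035,0,0],[0.04,0,0],[0.045,0,0],[0.05,0,0],[0.05,0,0],[0.05,0,0]], rotation=[[0,0,0],[0,0,0],[0,0,0],[0,0,0],[0,0,0],[0,0,0],[0,0,0],[0,0,0],[0,0,0],[0,0,0],[0,0,0],[0,0,0]])

```text
time_s: 14.0
tool_pos: [518.1, -359.2, 34.8]
orientation: [3.141, -0.001, -0.133]
contact_force: [-1.2, -0.8, -0.6]
width: -0.1
```

apply_moves(fingers=[0,0,0,0,0,0], translation=[[0.002,0,0],[0.004,0,0],[0.006,0,0],[0.008,0,0],[0.008,0,0],[0.008,0,0]], rotation=[[0,0,0],[0,0,0],[0,0,0],[0,0,0],[0,0,0],[0,0,0]])

```text
time_s: 14.6
tool_pos: [525.7, -360.3, 34.9]
orientation: [3.141, -0.0, -0.133]
contact_force: [0.2, 0.2, -0.3]
width: -0.2
```

apply_moves(fingers=[0,0,0,0,0], translation=[[0.0015,0,0],[0.003,0,0],[0.0045,0,0],[0.0045,0,0],[0.0045,0,0]], rotation=[[0,0,0],[0,0,0],[0,0,0],[0,0,0],[0,0,0]])

```text
time_s: 15.1
tool_pos: [530.1, -360.9, 34.9]
orientation: [3.141, -0.0, -0.133]
contact_force: [-1.8, 0.9, -0.5]
width: -0.0
```

apply_moves(fingers=[0,0,0,0,0], translation=[[0.0015,0,0],[0.003,0,0],[0.0045,0,0],[0.0045,0,0],[0.0045,0,0]], rotation=[[0,0,0],[0,0,0],[0,0,0],[0,0,0],[0,0,0]])

```text
time_s: 15.6
tool_pos: [530.6, -361.0, 34.9]
orientation: [-3.14, 0.006, -0.135]
contact_force: [-11.2, 3.4, 8.3]
width: -0.4
```

```bash
python3 - <<'E'
from h import *
s=state();print(s["tool_pos"],s["contact_force"])
a=read_camera("side")
cv2.imwrite("pics/s5.png",cv2.resize(a[205:295,325:415],(600,600),interpolation=2))
print(proj("side",(553.5,-363.3,54))-[325,205])
E
```

```text
[ 530.61662951 -360.98679934   34.87308673] [-11.20021606   3.36160868   8.25276301]
[61.3 51.5]
```

View pics/s5.png

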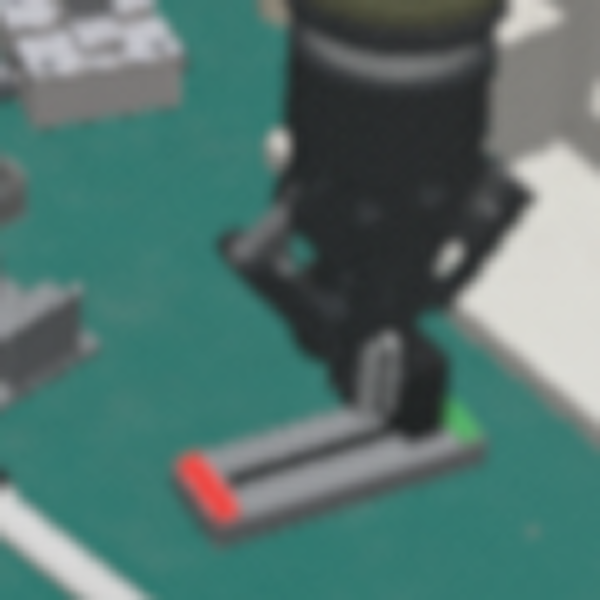

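The slide is against its green end stop, at x = 530.6 where I predicted 529. The force rose to 11 N with no further motion. Backing off and lifting clear.

apply_moves(fingers=[0,0,0,0,0,0,0,0,0], translation=[[-0.01,0,0],[-0.025,0,0],[-0.04,0,0],[-0.04,0,-0.03],[-0.04,0,-0.07],[-0.04,0,-0.12],[-0.09,0,-0.15],[-0.09,0,-0.15],[-0.09,0,-0.15]], rotation=[[0,0,0],[0,0,0],[0,0,0],[0,0,0],[0,0,0],[0,0,0],[0,0,0],[0,0,0],[0,0,0]])

```text
time_s: 16.55
tool_pos: [444.7, -350.1, 186.5]
orientation: [3.141, -0.003, -0.135]
contact_force: [-0.5, -0.3, 0.1]
width: -0.3
```

```bash
python3 - <<'E'
from h import *
s=state();print(s["time_s"],s["tool_pos"],s["contact_force"])
a=read_camera("side");b=read_camera("top")
cv2.imwrite("pics/f.png",np.hstack([cv2.resize(a[170:290,295:415],(400,400),interpolation=2),cv2.resize(b[155:245,310:430],(400,400),interpolation=2)]))
E
```

```text
16.55 [ 444.70317406 -350.0907161   186.51913349] [-0.45420415 -0.30685371  0.09723117]
```

View pics/f.png

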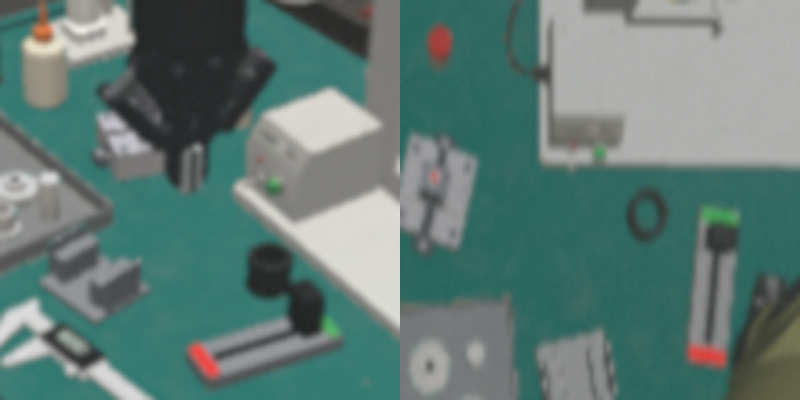

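The slide is at its green end (top crop (721,237)). The gauge stands on the slot line (tail at top crop (434,178)). The loupe, bottle and tube look unmoved. Handing in.

```bash
python3 -c "
from workcell import *
print(job_done())"
```

```text
the job is handed in; nothing more can be done
None
```

I pressed the gauge into the keyway of the steel block, left it standing there, and pushed the verdict slide to its green end. The job is handed in at about 17 s of the 67 s allowed, and no verdict was reported.

- **Seating:** I pressed with about 18 N at most, under the 30 N limit. The fingertips stopped at 52.0 mm height, where I had worked out 51.9 mm for a flat bar. After release, the pictures show the gauge upright on the slot line, with its near bar end where I predicted it.
- **Reading:** the probe touched the keyway floor only about 3 to 5 mm before the bar seated. That puts the depth at roughly 9 to 11 mm, so I chose green. The slightly raised red tail fits this, but I judged it by eye and did not measure it.
- **Slide:** it stopped against its end with about 11 N and moved no further. The last picture shows it at the green end.
- **Bystanders:** the loupe, oil bottle and red-capped tube look unmoved by eye, and the arm ended clear of everything.

No check failed or disagreed. I never measured the probe depth directly.

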